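Bring the flux bottle down the gravity track

ROBOT

A 6-joint arm with a two-finger parallel gripper is mounted at the origin on the work surface. World frame = base frame: x ahead of the robot, y to its left, z up, the work surface at z = 0. Lengths are in m, angles in rad, forces in N, time in s.
With the tool pointing down it reaches from about 0.3 to 0.775 m from the base axis. Payload 14.6 kg.
Tool frame: the origin (TCP) lies at the very end of the fingers, on their centre line; the grasp point (between the pads) lies 19 mm behind it; z points along the fingers, y is the line along which they close (so a half turn about z gives the same grasp; the last joint's range is limited). The gripper opens to 94 mm and grips with 3 to 60 N. Pads are 16 mm wide; open, the fingers measure 119 mm over their backs; the gripper's body (75 mm by 177 mm) begins 78 mm behind the grasp point.
Start: joints at [1.144, 0.3, 1.521, -0, 1.321, -0.067], TCP at [0.194, 0.515, 0.205] pointing down, gripper open.
Joint ranges: [-3.03, 3.03], [-0.79, 2.21], [0.23, 2.52], [-1.04, 4.18], [0, 3.07], [-2.55, 2.55]. Speed limits (rad/s): [2.22, 2.22, 2.57, 3.14, 3.14, 3.14].

INTERFACE

Orientations are given as a unit quaternion [x, y, z, w].
In Python, from plant import bot gives the robot as it stands.
- The arm moves only by the tool play_rows, never from a script. Its argument "steps" is a list of rows, each a list of 4 numbers: the shift along the tool's x, y, z in mm, then the turn about the tool's z in degrees. In form: [[x, y, z, twist], ...]. A call has 1 to 12 rows; each row shifts and turns the commanded pose from where the row before left it, along the tool's axes as they then stand; what a row does not reach is not made up. A row lasts 1/12 s, in which the tool goes at most 41.7 mm and 7.16 degrees, less where a joint would pass 70% of its speed; a pose out of reach is approached as far as the arm can. A call with a gripper value outside its range is refused whole. "grip" is the finger opening in mm, from 0 to 94, set as the call begins (left out, the last holds). The fingers move at their own pace and stop on an object; the grip force is fixed at half the most. Time passes only in rows, so rows that do not move let the fingers close. It gives the time, the measured TCP pose, the force, the opening and the grip force at its end, in the units of the state.
- bot.read_state(): the state, without advancing time (a new reading comes with each control period).
- bot.camera(name): name is "scene" or "top" or "wrist"; returns (picture, depth): 384x512x3 uint8, red, green, blue; 384x512 float32, m along the optical axis (not along the pixel's ray), 0 where there is no reading.
- bot.camera_model(name): a dict with "mtx" (3x3 intrinsics, pixels), "R" (3x3) and "t" (3): a world point X has camera coordinates R X + t; the wrist camera has in their place "mount" (4x4, takes a point from camera to tool coordinates, whose origin is the TCP and whose axes are the flange's). Camera axes: x right, y down, z forward; pixel columns grow to the right and rows downward; lengths in m; the calibration is good to about 2 mm. A picture is of the moment at which its call begins: read the wrist's pose just before it. camera_model takes no time and is no camera call.
- bot.finish_job(): hands the job in; it is judged then, once.
Trained networks look in the newest picture that a camera, given by its name, has taken for a name from the list of things; names that differ only in an ending like _2 or _b are one class to them, and where a whole thing is asked for, a point or a joint stands for the part that bears it (a point fixed in the world has none). Each returns a list of dicts, best first, with "score" (0 to 1); they miss things now and then, are a little off and sometimes report something else, mostly with a low value. They report only what shows in the picture. A call takes as long as a camera call. They do not tell look-alikes from the thing itself.
- bot.recognise(camera, target): "centre" ([row, column] in pixels, amid what is visible of it).
- bot.trace(camera, target): "pixels" (384x512 bool, what is visible of it) and "centre" ([row, column] in pixels, amid what is visible of it).
The state is a dict: "time": time; "qpos": joint angles; "qd": joint speeds; "tau": joint torques, N m; "position": TCP position; "orientation": TCP orientation; "force": force on the tool from outside, world axes, zero at the start; "wrist_torque": the same for the moment, N m; "finger_gap": opening from 0.0 (shut) to 1.0 (fully open); "grasp_force": force on a finger pad.
Only numpy, scipy, OpenCV 4.12 (cv2) and the standard library are available. Lean on these libraries where they do the work, as an engineer would, in place of code of your own. Each camera call takes 0.05 s, during which the arm holds its last target. There are 200 camera calls.

TASK

Press the red paddle down to let the blue trolley go, and let it roll untouched until its orange post has passed the yellow line. Then catch the rolling trolley gently enough that the slim bottle riding on it stays standing, bring it to rest with its post over the green band, and finish while still holding it there, since it would roll on by itself. Do not touch the bottle, keep the trolley off the rubber buffer at the low end, and leave the other things on the bench alone.

Things in the scene. Friction and masses are not known exactly. Their poses are not given: they have to be found in the camera images.
- track: Fixed sloping track: grey base plate 170 x 820 x 6 mm, two aluminium rails 64 mm apart. Origin on the bench under it; its own -y runs down the slope (1.5 degrees), z up, +x across. In its frame the post starts at x = 0, y = 0.18. Black rubber buffer at the low end, y = -0.395, top 45 mm above the rails.
- trolley (a joint): Trolley travel down the track, m: 0 at the start (held by the red tongue), 0.22 post on the yellow line, 0.46 post over the middle of the green band, 0.55 end. Free-running: trolley with bottle nominally 0.8 kg (0.65 to 1.0), rolling resistance 0.76 N per m/s, slope pull 0.26 m/s2: about 2.5 s to 0.46 m, reaching 0.2 to 0.3 m/s.
- post_foot (a point): Blue trolley, level deck 90 mm wide, 190 mm long, with an orange post on its nose: 40 mm across the track, 20 mm along it, 65 mm tall. This point: the post's foot, on the deck's top (90 mm above the bench at the start, sinking 26 mm per metre of travel); axes as the track's. Deck from 12 mm ahead to 178 mm behind. Block the post from downhill or grip it from above.
- post_top (a point): Centre of the top of the trolley's orange post, 65 mm above the deck.
- yellow_line (a point): Point between the rails, at rail height, where a yellow line 12 mm wide crosses the track: trolley = 0.22 when the post is over it.
- green_band (a point): Point between the rails, at rail height, in the middle of the green band 40 mm wide across the track: trolley = 0.46 when the post is over it. From yellow_line to green_band is the direction of travel.
- release (a joint): How far the red release is pressed down, m: 0 up, 0.022 fully down; the tongue clears the trolley from 0.012. Needs about 4 N straight down and stays where it is left.
- paddle (a point): Centre of the top face of the red paddle, 50 x 50 mm, 110 mm above the bench when up; beside the track on its -x side, 90 mm from the track's middle, 100 mm downhill of the post's start.
- bottle: Slim white bottle, green cap, 28 mm in diameter, 150 mm tall, about 0.1 kg, standing loose on the deck about 120 mm uphill of the post. Origin at the centre of its underside, z along it. It topples if the trolley is braked harder than about 1.7 m/s2 for more than an instant, or stopped dead from more than about 0.12 m/s.
- drive: Bystander: hard disk 102 x 147 x 26 mm lying on the white mat. Origin at the centre of its underside.
- copper_spool: Bystander: spool of copper wire, 60 mm in diameter, 40 mm tall. Origin at the centre of its underside.
- solder_spool: Bystander: spool of grey solder, 60 mm in diameter, 40 mm tall. Origin at the centre of its underside.
- meter: Bystander: orange multimeter 185 x 90 x 42 mm lying on the bench. Origin at the centre of its underside.
Things that resemble listed ones, but are neither listed nor needed, are in the scene too. Of the things shaped like the bottle, the white one is meant.

How it is judged:
By the outcome, as a careful person would: the job done as asked, in the order asked, and still so for the second after the job is handed in, while the arm keeps its last pose, push and grip.
It also fails if it takes over 26 s, if anything falls off the work surface, if the arm or the gripper's body presses on something with over 40 N, if the wrist force passes 120 N, or if a joint passes its speed limit or range.

## Working session

There is one attempt and no reset: what is moved stays moved. The work goes in short steps, Python scripts to look and compute and a tool call to move; the robot and the scene stay as the last step left them, time stands still between calls to the robot, and variables do not carry over. Pictures are saved under pics/ and viewed, at most 10 in all, crops included, and the job is handed in when it is done.

Besides the shell and the picture viewer there is one more tool, called after "Request:" by a JSON object that holds its "op" and its "data", one argument or row to a line. play_rows: Moves the arm, as the interface text tells. Its arguments: {"type":"object","properties":{"steps":{"type":"array","items":{"type":"array","items":{"type":"number"}}},"grip":{"type":"number"}},"required":["steps"]}

```bash
mkdir -p pics; ls
cat > h.py <<'E'
import numpy as np,cv2
from plant import bot
def save(n,im): cv2.imwrite('pics/'+n,im[:,:,::-1])
def w(cam,r,c,d):
    m=bot.camera_model(cam);K=m['mtx'];p=np.linalg.inv(K)@[c,r,1]*d
    return m['R'].T@(p-m['t'])
def proj(cam,X):
    m=bot.camera_model(cam);p=np.array(m['mtx'])@(np.array(m['R'])@X+m['t']);return p[1]/p[2],p[0]/p[2]
E
python3 - <<'E'
from h import *
s=bot.read_state();print(s['time'],s['position'],s['orientation'])
for cam in('scene','top'):
    im,d=bot.camera(cam);save(cam+'1.png',im);np.save(cam+'.npy',d);np.save(cam+'im.npy',im)
    for t in('post_top','paddle','bottle','track','release','trolley'):
        try:
            for o in bot.recognise(cam,t)[:3]:
                r,c=o['centre'];dd=d[int(r),int(c)];print(cam,t,round(o['score'],2),np.round([r,c]),np.round(w(cam,r,c,dd),3))
        except Exception as e: print(t,e)
print(bot.read_state()['time'])
E
```

```text
pics
0.0 [0.19354817 0.51454365 0.20490105] [ 1.78936098e-01  9.83860532e-01 -5.54552850e-04 -1.36614256e-04]
scene paddle 0.72 [162. 302.] [0.448 0.109 0.107]
scene bottle 0.84 [214. 345.] [0.546 0.341 0.184]
scene track 0.78 [183. 281.] [0.496 0.075 0.005]
scene track 0.28 [186. 162.] [ 0.795 -0.167  0.03 ]
scene release 0.57 [168. 299.] [ 0.403  0.068 -0.003]
scene release 0.35 [187. 162.] [ 0.796 -0.166  0.029]
scene release 0.33 [279. 273.] [0.761 0.299 0.039]
scene trolley 0.77 [218. 328.] [0.535 0.292 0.089]
scene trolley 0.4 [168. 302.] [0.461 0.124 0.103]
top post_top 0.94 [240. 196.] [0.52  0.286 0.09 ]
top post_top 0.7 [153. 243.] [0.772 0.174 0.046]
top paddle 0.81 [267. 260.] [0.455 0.119 0.109]
top bottle 0.5 [231. 170.] [0.53  0.324 0.219]
top bottle 0.49 [217. 130.] [0.574 0.457 0.101]
top track 0.95 [249. 296.] [0.505 0.02  0.043]
top release 0.67 [268. 262.] [0.451 0.113 0.11 ]
top trolley 0.85 [234. 200.] [0.534 0.277 0.09 ]
top trolley 0.74 [162. 203.] [0.745 0.287 0.041]
0.7
```

Run:
```python
import cv2
for n in('scene1','top1'):
    i=cv2.imread(f'pics/{n}.png');cv2.imwrite(f'pics/{n}b.png',cv2.resize(i,(800,600),interpolation=cv2.INTER_CUBIC))
```

```text
(no output)
```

View pics/scene1b.png

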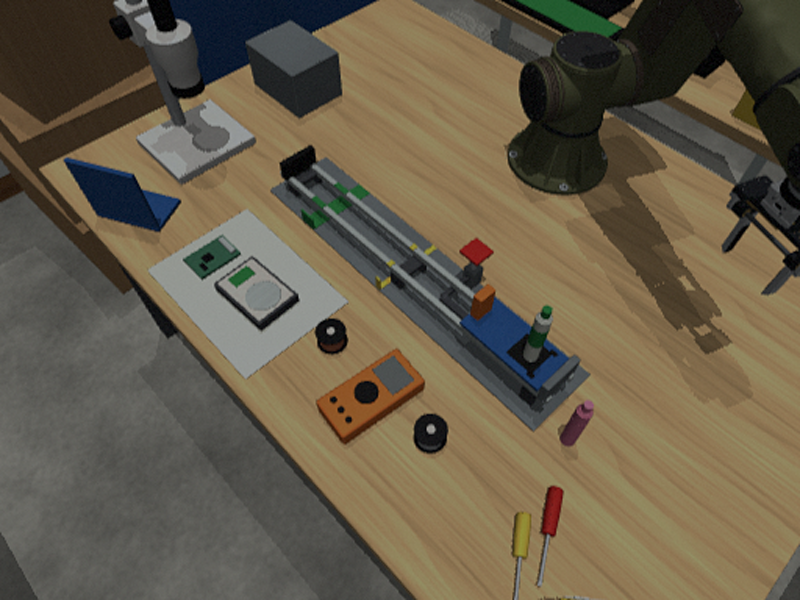

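View pics/top1b.png

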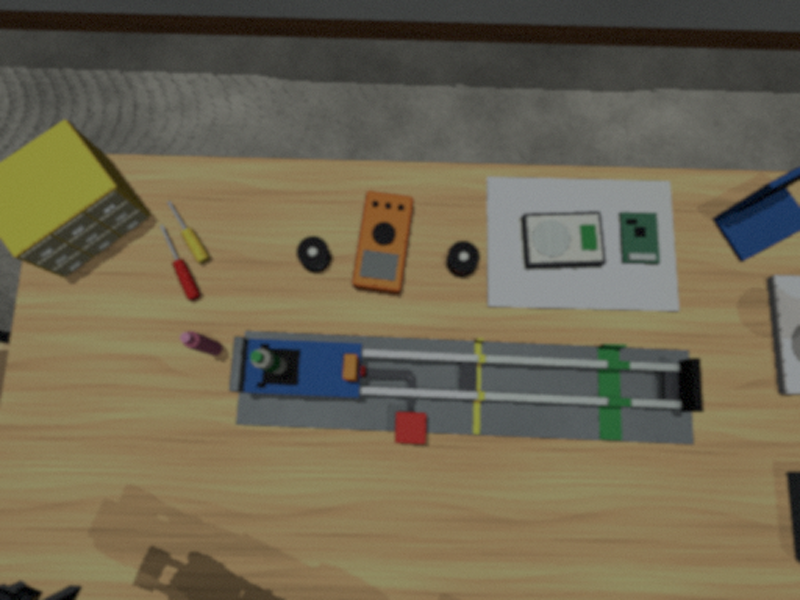

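The scene view shows the trolley at about (520,350), its orange post at (483,300) and the red paddle at (477,250). The yellow line is near (405,265), the green band near (335,205), and the buffer at (298,160). In the top view the paddle is at (411,428), the post at (352,366), the line at x≈478 and the band at x≈610.

Two things are bottle-shaped. The white one with the green cap, riding on the deck at (265,357) in the top view, is the one meant. The pink one at (200,343) stands on the bench and is a decoy. The paddle is the only red square plate; the red screwdriver at (185,280) is not it.

Next I measure by colour and depth.

```bash
python3 - <<'E'
from h import *
def pts(cam,lo,hi,box,minz):
    im=np.load(cam+'im.npy');d=np.load(cam+'.npy')
    hsv=cv2.cvtColor(im,cv2.COLOR_RGB2HSV);m=cv2.inRange(hsv,lo,hi)
    M=np.zeros_like(m);r0,r1,c0,c1=box;M[r0:r1,c0:c1]=m[r0:r1,c0:c1]
    r,c=np.nonzero(M);P=np.array([w(cam,a,b,d[a,b]) for a,b in zip(r,c) if d[a,b]>0]);
    P=P[(P[:,2]>minz[0])&(P[:,2]<minz[1])];return P,r.mean(),c.mean()
B={'top':dict(post=(220,250,212,236),pad=(255,290,245,282),yel=(212,282,298,314),gre=(215,288,375,405)),
 'scene':dict(post=(178,208,298,320),pad=(150,172,290,318),yel=(150,188,235,282),gre=(115,148,190,238))}
C=dict(post=((5,120,60),(18,255,255),(.14,.17)),pad=((0,120,60),(4,255,255),(.095,.12)),yel=((20,100,60),(35,255,255),(-.01,.06)),gre=((40,100,30),(85,255,255),(-.01,.06)))
import sys
for cam in B:
  for k,b in B[cam].items():
    lo,hi,z=C[k]
    P,r,c=pts(cam,lo,hi,b,z)
    print(cam,k,len(P),'px',round(r,1),round(c,1),'mean',np.round(P.mean(0),4),'mid',np.round((np.percentile(P,3,0)+np.percentile(P,97,0))/2,4),'med z',np.round(np.median(P[:,2]),4))
    if k=='gre' or k=='yel':
        u=np.linalg.svd(P[:,:2]-P[:,:2].mean(0))[2][0];print('  across dir',u)
E
python3 - <<'E'
import cv2
i=cv2.imread('pics/top1.png')[205:290,140:300];cv2.imwrite('pics/crop.png',cv2.resize(i,None,fx=5,fy=5,interpolation=cv2.INTER_CUBIC))
E
```

```text
top post 132 px 235.1 224.1 mean [0.5293 0.2081 0.1538] mid [0.5296 0.2082 0.1536] med z 0.1541
top pad 366 px 273.1 262.6 mean [0.4389 0.1113 0.1091] mid [0.4392 0.1117 0.1092] med z 0.1092
top yel 221 px 246.0 305.7 mean [ 0.5136 -0.0099  0.0145] mid [ 0.5182 -0.0109  0.0286] med z 0.0066
  across dir [-0.99942739  0.03383616]
top gre 780 px 250.8 390.8 mean [ 0.507  -0.2492  0.0147] mid [ 0.5081 -0.2492  0.0287] med z 0.0066
  across dir [-0.99980941  0.01952279]
scene post 117 px 192.5 308.7 mean [0.5342 0.2114 0.1523] mid [0.532  0.2104 0.1492] med z 0.1542
scene pad 193 px 160.7 304.6 mean [0.44   0.1132 0.1098] mid [0.4396 0.1125 0.1094] med z 0.11
scene yel 85 px 170.0 255.8 mean [ 0.5281 -0.0117  0.017 ] mid [ 0.5102 -0.0166  0.0295] med z 0.009
  across dir [ 9.99999634e-01 -8.56045602e-04]
scene gre 350 px 131.2 212.4 mean [ 0.5178 -0.2504  0.018 ] mid [ 0.5093 -0.2519  0.029 ] med z 0.0085
  across dir [0.99988622 0.0150847 ]
```

View pics/crop.png

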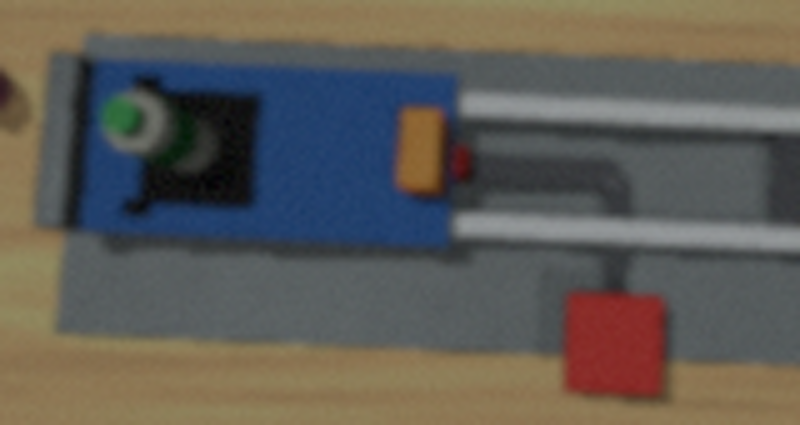

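The crop confirms it: the red square plate at (615,345) is the paddle, linked to the red tongue at the trolley's nose at (460,160), and the white, green-capped bottle stands on the deck. Now I twist the tool so its x axis points up the track, then move above the paddle with the fingers shut.

Request:
{"op": "play_rows", "data": {
  "steps": [
    [0,0,0,7],
    [0,0,0,7],
    [0,0,0,7],
    [0,0,0,7],
    [0,0,0,7],
    [0,0,0,7],
    [0,0,0,7],
    [0,0,0,7],
    [0,0,0,7],
    [0,0,0,7],
    [0,0,0,2.1]
  ],
  "grip": 0
}}

```text
time: 1.62
position: [0.1936, 0.5148, 0.2055]
orientation: [0.726, 0.687, 0.0, -0.0]
force: [0.7, 0.4, 0.1]
finger_gap: 0.259
grasp_force: 0.0
```

Request:
{"op": "play_rows", "data": {
  "steps": [
    [-20,14,4,0],
    [-35,24,6,0],
    [-35,24,6,0],
    [-35,24,6,0],
    [-35,24,6,0],
    [-35,24,6,0],
    [-35,24,6,0],
    [-35,24,6,0],
    [-35,24,6,0],
    [-35,24,6,0],
    [-35,24,6,0],
    [-20,10,6,0]
  ]
}}

```text
time: 2.62
position: [0.4344, 0.1197, 0.1371]
orientation: [0.724, 0.689, 0.0, 0.0]
force: [0.5, 1.1, 0.3]
finger_gap: 0.001
grasp_force: 0.0
```

Request:
{"op": "play_rows", "data": {
  "steps": [
    [0,0,0,0],
    [0,0,0,0],
    [0,0,0,0]
  ]
}}

```text
time: 2.87
position: [0.4325, 0.1233, 0.1373]
orientation: [0.724, 0.69, 0.0, -0.0]
force: [-1.1, 0.3, -0.4]
finger_gap: 0.003
grasp_force: 0.0
```

Request:
{"op": "play_rows", "data": {
  "steps": [
    [-6,4,5,0],
    [-5,3,10,0],
    [0,0,7,0],
    [0,0,0,0],
    [0,0,0,0]
  ]
}}

```text
time: 3.28
position: [0.4387, 0.1116, 0.1145]
orientation: [0.724, 0.69, -0.001, -0.0]
force: [0.5, 0.1, 0.1]
finger_gap: 0.004
grasp_force: 0.0
```

Request:
{"op": "play_rows", "data": {
  "steps": [
    [0,0,7,0],
    [0,0,7,0],
    [0,0,7,0],
    [0,0,4,0],
    [0,0,0,0],
    [0,0,-13,0],
    [-10,0,-10,0],
    [-30,10,0,0],
    [-38,14,0,0],
    [-38,14,0,0],
    [-38,14,0,0],
    [-30,12,0,0]
  ]
}}

```text
time: 4.28
position: [0.4944, -0.0787, 0.1137]
orientation: [0.724, 0.69, 0.0, 0.0]
force: [0.5, 0.0, -0.6]
finger_gap: 0.007
grasp_force: 0.0
```

```bash
cat > look.py <<'E'
from h import *
s0=np.array([.5298,.2085]);u=np.array([-.047,-.9989]);n=np.array([.9989,-.047])
def look(cam='top'):
    t=bot.read_state();im,d=bot.camera(cam)
    m=cv2.inRange(cv2.cvtColor(im,cv2.COLOR_RGB2HSV),(5,120,60),(18,255,255))
    if cam=='top': m[:215]=0;m[275:]=0
    r,c=np.nonzero(m);ok=d[r,c]>0
    P=np.array([w(cam,a,b,d[a,b]) for a,b in zip(r[ok],c[ok])]);P=P[(P[:,2]>.13)&(P[:,2]<.16)&(abs(P[:,0]-.52)<.05)]
    p=np.array(t['position'])
    print('t',t['time'],'post s',np.round((P[:,:2].mean(0)-s0)@u,4) if len(P) else None,len(P),'tool s,l,z',np.round([(p[:2]-s0)@u,(p[:2]-s0)@n,p[2]],4),'F',np.round(t['force'],1))
    return im
E
python3 -c "
from look import *
im=look();save('l1.png',im)"
```

```text
t 4.2833 post s 0.0667 121 tool s,l,z [ 0.2885 -0.0218  0.1137] F [ 0.5  0.  -0.6]
```

Request:
{"op": "play_rows", "data": {
  "steps": [
    [-20,10,3,0],
    [-20,8,3,0],
    [-12,4,0,0]
  ]
}}

```text
time: 4.58
position: [0.5138, -0.1305, 0.107]
orientation: [0.724, 0.69, -0.0, -0.0]
force: [-0.2, -0.7, -0.8]
finger_gap: 0.001
grasp_force: 0.0
```

```bash
cat >> look.py <<'E'
def pred(t1,s1,t2,s2):
    from scipy.optimize import brentq
    f=lambda T,k:.26/k*T-.26/k**2*(1-np.exp(-k*T))
    for k in(.76/1.0,.95,.76/.65):
        r=brentq(lambda t0:f(t1-t0,k)+f(t2-t0,k)-s1-s2,t1-3,t1)
        print('k',round(k,2),'t0',round(r,3),'fit',np.round([f(t1-r,k),f(t2-r,k)],4),[(round(t,3),round(f(t-r,k),3),round(.26/k*(1-np.exp(-k*(t-r))),3)) for t in np.arange(t2+.05,t2+1.6,1/6)])
E
python3 -c "
from look import *
look();"
```

```text
t 4.5833 post s 0.1134 127 tool s,l,z [ 3.394e-01 -1.000e-04  1.070e-01] F [-0.2 -0.7 -0.8]
```

Request:
{"op": "play_rows", "data": {
  "steps": [
    [0,0,0,0],
    [0,0,0,0],
    [0,0,0,0],
    [0,0,0,0]
  ]
}}

```text
time: 4.97
position: [0.5137, -0.1276, 0.1074]
orientation: [0.723, 0.69, 0.0, 0.0]
force: [0.5, -1.1, 0.1]
finger_gap: 0.004
grasp_force: 0.0
```

```bash
python3 -c "
from look import *
look();pred(4.2833,.0667,4.5833,.1134)"
```

```text
t 4.9667 post s 0.1832 141 tool s,l,z [ 3.365e-01 -3.000e-04  1.074e-01] F [ 0.5 -1.1  0.1]
k 0.76 t0 3.512 fit [0.0643 0.1158] [(np.float64(4.633), np.float64(0.126), np.float64(0.196)), (np.float64(4.8), np.float64(0.16), np.float64(0.214)), (np.float64(4.967), np.float64(0.197), np.float64(0.229)), (np.float64(5.133), np.float64(0.236), np.float64(0.242)), (np.float64(5.3), np.float64(0.277), np.float64(0.254)), (np.float64(5.467), np.float64(0.321), np.float64(0.265)), (np.float64(5.633), np.float64(0.365), np.float64(0.274)), (np.float64(5.8), np.float64(0.412), np.float64(0.282)), (np.float64(5.967), np.float64(0.459), np.float64(0.289)), (np.float64(6.133), np.float64(0.508), np.float64(0.295))]
k 0.95 t0 3.483 fit [0.0657 0.1144] [(np.float64(4.633), np.float64(0.123), np.float64(0.182)), (np.float64(4.8), np.float64(0.155), np.float64(0.195)), (np.float64(4.967), np.float64(0.188), np.float64(0.207)), (np.float64(5.133), np.float64(0.224), np.float64(0.217)), (np.float64(5.3), np.float64(0.261), np.float64(0.225)), (np.float64(5.467), np.float64(0.299), np.float64(0.232)), (np.float64(5.633), np.float64(0.338), np.float64(0.238)), (np.float64(5.8), np.float64(0.378), np.float64(0.243)), (np.float64(5.967), np.float64(0.419), np.float64(0.248)), (np.float64(6.133), np.float64(0.461), np.float64(0.252))]
k 1.17 t0 3.447 fit [0.0673 0.1128] [(np.float64(4.633), np.float64(0.121), np.float64(0.167)), (np.float64(4.8), np.float64(0.15), np.float64(0.177)), (np.float64(4.967), np.float64(0.18), np.float64(0.185)), (np.float64(5.133), np.float64(0.211), np.float64(0.191)), (np.float64(5.3), np.float64(0.244), np.float64(0.197)), (np.float64(5.467), np.float64(0.277), np.float64(0.201)), (np.float64(5.633), np.float64(0.311), np.float64(0.205)), (np.float64(5.8), np.float64(0.345), np.float64(0.208)), (np.float64(5.967), np.float64(0.38), np.float64(0.211)), (np.float64(6.133), np.float64(0.415), np.float64(0.213))]
```

Request:
{"op": "play_rows", "data": {
  "steps": [
    [0,0,0,0],
    [0,0,0,0],
    [0,0,0,0]
  ]
}}

```text
time: 5.27
position: [0.5139, -0.1281, 0.1072]
orientation: [0.724, 0.69, -0.0, 0.0]
force: [-0.6, -0.0, -0.1]
finger_gap: 0.005
grasp_force: 0.0
```

```bash
python3 -c "
from look import *
look()"
```

```text
t 5.2667 post s 0.2424 139 tool s,l,z [ 3.370e-01 -1.000e-04  1.072e-01] F [-0.6 -0.  -0.1]
```

Request:
{"op": "play_rows", "data": {
  "steps": [
    [0,0,0,0],
    [0,0,0,0],
    [-3,0,0,0],
    [-12,0,0,0],
    [-13,0,0,0],
    [-13,0,0,0],
    [-13,0,0,0],
    [-13,0,0,0]
  ]
}}

```text
time: 5.98
position: [0.5105, -0.1971, 0.1071]
orientation: [0.724, 0.69, -0.0, 0.0]
force: [0.4, 0.8, 0.7]
finger_gap: 0.008
grasp_force: 0.0
```

Request:
{"op": "play_rows", "data": {
  "steps": [
    [-12,0,0,0],
    [-11,0,0,0],
    [-10,0,0,0],
    [-9,0,0,0],
    [-8,0,0,0],
    [-7,0,0,0],
    [-6,0,0,0],
    [-5,0,0,0],
    [-3,0,0,0],
    [-2,0,0,0],
    [-1,0,0,0],
    [0,0,0,0]
  ]
}}

```text
time: 6.98
position: [0.5072, -0.2692, 0.1071]
orientation: [0.724, 0.69, 0.0, -0.0]
force: [-0.2, 0.1, -0.1]
finger_gap: 0.009
grasp_force: 0.0
```

```bash
python3 -c "
from look import *
im=look();look();
a=cv2.resize(im[190:310,180:470],(800,331),interpolation=cv2.INTER_CUBIC);im2,_=bot.camera('scene');b=cv2.resize(im2[90:240,150:400],(400,240),interpolation=cv2.INTER_CUBIC)
o=np.zeros((580,800,3),np.uint8);o[:331]=a;o[335:575,:400]=b;save('f.png',o)"
```

```text
t 6.9833 post s 0.4562 136 tool s,l,z [ 4.782e-01 -1.000e-04  1.071e-01] F [-0.2  0.1 -0.1]
t 7.0333 post s 0.456 133 tool s,l,z [ 4.781e-01 -1.000e-04  1.071e-01] F [-0.9 -0.2  0.3]
```

View pics/f.png

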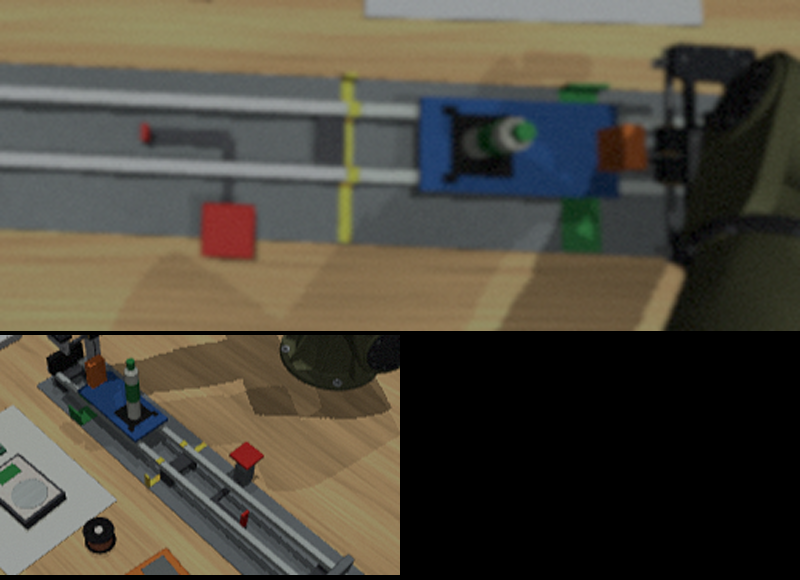

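The bottle is standing and the post is at rest against the fingers, at the band. I'll cross-check its place in the scene camera, then hand in.

```bash
python3 -c "
from look import *
look('scene');look()
P=np.array([*(s0+.46*u),.143]);print(proj('top',P),proj('top',np.array([*(s0+.472*u),.078])))
g=s0+.46*u;print('green target',g)
im,_=bot.camera('top');m=cv2.inRange(cv2.cvtColor(im,cv2.COLOR_RGB2HSV),(5,120,60),(18,255,255));m[:215]=0;m[275:]=0
r,c=np.nonzero(m);print('orange px',r.mean(),c.mean(),c.min(),c.max())"
```

```text
t 7.1333 post s 0.4543 83 tool s,l,z [ 4.780e-01 -1.000e-04  1.071e-01] F [1.  0.1 0.5]
t 7.1833 post s 0.456 134 tool s,l,z [ 4.780e-01 -1.000e-04  1.071e-01] F [ 0.4 -0.2 -0.5]
(np.float64(247.98505904051953), np.float64(411.1296483324564)) (np.float64(249.5322718531653), np.float64(405.0249054896388))
green target [ 0.50818  -0.250994]
orange px 242.94202898550725 408.92753623188406 404 413
```

Both cameras put the post within about 5 mm of the band's middle, and it is not moving.

```bash
python3 -c "
from plant import bot
print(bot.finish_job())"
```

```text
the job is handed in; nothing more can be done
None
```

The job is handed in: the trolley rolled untouched past the yellow line, and the fingers caught it and hold its post from downhill, within about 5 mm of the green band's middle, with the bottle still standing.

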